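Strip a trial-built chandelier column and put its parts away

ROBOT

A 6-joint arm with a two-finger parallel gripper is mounted at the origin on the work surface. World frame = base frame: x ahead of the robot, y to its left, z up, the work surface at z = 0. Lengths are in m, angles in degrees, forces in N, time in s.
With the tool pointing down it reaches from about 0.25 to 0.775 m from the base axis. Payload 8.9 kg.
Tool frame: the origin (TCP) lies midway between the tips of the shut fingers; the grasp point (between the pads) lies arm.grip_depth behind it (arm.grip_depth is the distance from the TCP to the grasp point, in m); z points along the fingers, y is the direction in which the jaws open and shut (so a half turn about z gives the same grasp; the last joint's range is limited). The gripper opens to 85 mm and grips with 20 to 120 N. Pads are 22 mm wide; open, the fingers measure 114 mm over their backs; the gripper's body (76 mm by 85 mm) begins 54 mm behind the grasp point. The pads swing forward as they close: fully open they stand 13 mm farther back than shut.
Start: joints at [60.029, 16.656, -8.789, 64.555, 0, 82.019], TCP at [0.197, 0.487, 0.231] pointing down, gripper open.
Joint ranges: [-144.48, 144.48], [-52.06, 99.96], [-74.48, 78.29], [-112.23, 115.85], [-86.99, 84.42], [-180, 180]. Speed limits (degrees/s): [127.2, 127.2, 159.86, 180, 180, 180].

INTERFACE

Orientations are given as a 3x3 rotation matrix whose columns are the frame's x, y, z axes.
In Python, from plant import arm gives the robot as it stands. The module is installed in compiled form; this text tells all that it offers.
- The arm moves only by the tool jog_arm, never from a script. Its argument "plan" is a list that holds one entry, the list of rows, each a list of 4 numbers: the shift along the tool's x, y, z in cm, then the turn about the tool's z in rad. In form: [[[dx, dy, dz, roll], ...]]. A call has exactly 5 rows; each row is the pose to reach, as a shift and turn from the pose measured when the call began, along the tool's axes at that moment; what a row does not reach only later rows make up. A row lasts 1/8 s, in which the tool goes at most 62.5 mm and 10.7 degrees, less where a joint would pass 70% of its speed; a pose out of reach is approached as far as the arm can. A call with a gripper value outside its range is refused whole. "grip" is the finger opening in cm, from 0 to 8.54, set as the call begins (left out, the last holds). The fingers move at their own pace and stop on an object; "force" is the grip in N (left out, the last holds). Time passes only in rows, so rows that repeat a pose let the fingers close, or fill a call up. It gives the time, the measured TCP pose, the force and the opening at its end, in the units of the state.
- arm.sense(): the state, without advancing time (a new reading comes with each control period).
- arm.camera(name): name is "scene" or "top"; returns the picture (480x640x3 uint8, blue, green, red); there is no depth.
- arm.calibration(name): a dict with "camera_matrix" (3x3 intrinsics, pixels), "k1" (the pictures are not rectified: a ray, as slopes to the right and down, at radius r is drawn at 1 + k1 r^2 times it, then the intrinsics apply), "R" (3x3) and "t" (3): a world point X has camera coordinates R X + t. Camera axes: x right, y down, z forward; pixel columns grow to the right and rows downward; lengths in m; the calibration is good to about 2 mm. A picture is of the moment at which its call begins. calibration takes no time and is no camera call.
- arm.hand_in(): hands the job in, once; it reports no verdict.
The state is a dict: "clock": time; "joint_pos": joint angles; "joint_velocities": joint speeds; "tau": joint torques, N m; "ee_pos": TCP position; "tool_rot": TCP orientation; "wrist_force": force on the tool from outside, world axes, zero at the start; "moment": the same for the moment, N m; "width": opening from 0.0 (shut) to 1.0 (fully open).
Only numpy, scipy, OpenCV 4.12 (cv2) and the standard library are available. Lean on these libraries where they do the work, as an engineer would, in place of code of your own. Each camera call takes 0.05 s, during which the arm holds its last target. There are 200 camera calls.

TASK

The trial-built chandelier column is to be stripped from the top down, each part put away as it comes off: stand every brass part upright and flat in the parts tray of its own size (finial in the smallest, collar in the middle one, hub in the largest), set down and not dropped. The glass rosette is broken: when you come to it, push it down through the sprung flap in the top of the blue cullet bin and let it fall inside. Leave the pliers where they lie.

Things in the scene. Friction and masses are not known exactly. Their poses are not given: they have to be found in the camera images.
- finial: solid brass finial, the top part of the column, 50 mm tall: round foot 28 mm across and 6 mm thick, thin neck, ball 26 mm across with its centre 31.5 mm above the underside, small tip. 0.12 kg. Origin: centre of its underside; z up through the tip
- rosette: clear cut-glass scalloped disc under the finial, 20 mm thick, 44 mm across, broken: of its eight round scallops (7 mm radius, centres 15 mm from the axis) the two on its +x side are snapped off. 42 mm wide measured along its y axis, over sound scallops. 0.08 kg. Origin: centre of its underside on its axis; z up
- collar: plain round brass collar under the rosette, 54 mm across, 25 mm tall, with two fine dark grooves; edges bevelled 3 mm at top and 3 mm at bottom. 0.22 kg. Origin: centre of its underside; z up
- hub: round brass arm hub at the bottom of the column, standing on the bench, 68 mm across, 30 mm tall, six dark socket holes round its side; edges bevelled 4 mm. 0.40 kg. Origin: centre of its underside; z up. The four parts only rest on one another, within about 2 mm of centre
- tray_small: the smallest of three square grey plastic parts trays, fixed to the bench: 58 x 58 mm outside, 50 x 50 mm inside, rim 12 mm above the bench, floor 4 mm thick. Takes the finial. Origin: centre of its underside; x and y along its sides, z up
- tray_medium: the middle of three square grey plastic parts trays, fixed to the bench: 80 x 80 mm outside, 72 x 72 mm inside, rim 12 mm above the bench, floor 4 mm thick. Takes the collar. Origin: centre of its underside; x and y along its sides, z up
- tray_large: the largest of three square grey plastic parts trays, fixed to the bench: 108 x 108 mm outside, 100 x 100 mm inside, rim 12 mm above the bench, floor 4 mm thick. Takes the hub. Origin: centre of its underside; x and y along its sides, z up
- bin: blue sheet-steel cullet bin fixed to the bench, 126 mm (x) x 182 mm (y) x 160 mm high, empty, floor 3 mm thick. Its flat top has an opening from x = -43 to +43 mm, y = -75 to +75 mm, closed by a bare aluminium flap hinged along the opening's +x edge, flush with the top (z = 160 mm). Origin: centre of its underside; z up
- flap_hinge (a point): middle of the flap's hinge line, on the bin's top; axes as the bin's. The flap (83 x 144 x 3 mm, free edge at -x) swings down into the bin, up to 77 degrees; a spring shuts it and holds it under the rosette's weight. Opening it takes 2 to 7 N. With the rosette pushed down on it 57 mm to -x of this hinge until its underside is 40 mm below the top, it falls past the free edge when let go
- pliers: small pliers lying flat, red handles, dark jaws, 143 mm long along x (jaws to +x), 52 mm wide, 14 mm high; bystander, not to be moved. Origin: on the bench under the pivot, z up
Not all that is in view belongs to the job. What is shaped like the rosette but red is not meant. What is shaped like the hub but purple is not meant.

How it is judged:
By the outcome, as a careful person would: the job done as asked, in the order asked, and still so for the second after the job is handed in, with the robot touching nothing.
It also fails if it takes over 115 s, if anything falls off the work surface, if the arm or the gripper's body presses on something with over 40 N, if the wrist force passes 120 N, or if a joint passes its speed limit or range.

## Working session

There is one attempt and no reset: what is moved stays moved. The work goes in short steps, Python scripts to look and compute and a tool call to move; the robot and the scene stay as the last step left them, time stands still between calls to the robot, and variables do not carry over. Pictures are saved under pics/ and viewed, about 12 in all and at most 16, crops included, and the job is handed in when it is done.

Besides the shell and the picture viewer there is one more tool, called as name(argument=value, ...), one argument or row to a line, values as JSON. jog_arm: Moves the arm, as the interface text tells. Its arguments: {"type":"object","properties":{"plan":{"type":"array"},"grip":{"type":"number"},"force":{"type":"number"}},"required":["plan"]}

```bash
mkdir -p pics; cat > h.py <<'E'
import numpy as np, cv2
from plant import arm
def cal(n):
    c=arm.calibration(n); return np.array(c["camera_matrix"]),c["k1"],np.array(c["R"]),np.array(c["t"])
def ray(n,uv):
    K,k1,R,t=cal(n)
    d=cv2.undistortPoints(np.array([[uv]],float),K,np.array([k1,0,0,0.]))[0,0]
    return -R.T@t, R.T@np.array([d[0],d[1],1])
def onz(n,uv,z):
    o,d=ray(n,uv); return o+d*(z-o[2])/d[2]
def proj(n,X):
    K,k1,R,t=cal(n)
    return cv2.projectPoints(np.array(X,float).reshape(-1,1,3),cv2.Rodrigues(R)[0],t,K,np.array([k1,0,0,0.]))[0].reshape(-1,2)
def tri(a,b):
    (o1,d1),(o2,d2)=a,b
    d1=d1/np.linalg.norm(d1);d2=d2/np.linalg.norm(d2)
    s=np.linalg.lstsq(np.c_[d1,-d2],o2-o1,rcond=None)[0]
    p,q=o1+s[0]*d1,o2+s[1]*d2
    return (p+q)/2,np.linalg.norm(p-q)
def st():
    s=arm.sense(); print({k:np.round(s[k],4).tolist() for k in("clock","joint_pos","ee_pos","tool_rot","wrist_force","width")}); return s
E
python3 - <<'E'
from h import *
st(); print(arm.grip_depth)
for n in("scene","top"):
    cv2.imwrite(f"pics/{n}0.png",arm.camera(n)); K,k1,R,t=cal(n); print(n,K.round(1).tolist(),k1,R.round(3).tolist(),(-R.T@t).round(3))
E
```

```text
{'clock': 0.0, 'joint_pos': [60.0291, 16.6882, -8.8307, 64.555, 0.0007, 82.0179], 'ee_pos': [0.1964, 0.4864, 0.2307], 'tool_rot': [[-0.9273, 0.3744, -0.0007], [0.3744, 0.9273, -0.0011], [0.0002, -0.0013, -1.0]], 'wrist_force': [0.1158, -0.2895, -0.2682], 'width': 0.9969}
0.0187
scene [[437.4, 0.0, 315.3], [0.0, 437.4, 242.0], [0.0, 0.0, 1.0]] 0.00950127423973153 [[-0.267, 0.964, -0.001], [0.538, 0.148, -0.83], [-0.8, -0.223, -0.558]] [1.308 0.202 0.617]
top [[554.7, 0.0, 315.4], [0.0, 554.7, 242.8], [0.0, 0.0, 1.0]] -0.02591619957646468 [[0.02, -1.0, 0.012], [-0.998, -0.021, -0.057], [0.057, -0.011, -0.998]] [0.543 0.012 1.187]
```

View pics/scene0.png

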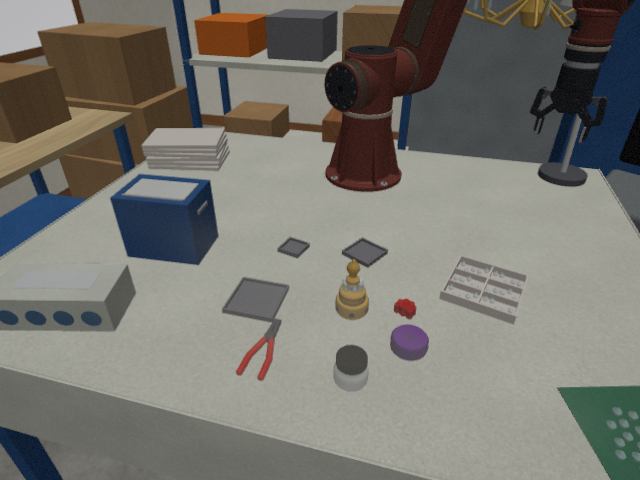

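View pics/top0.png

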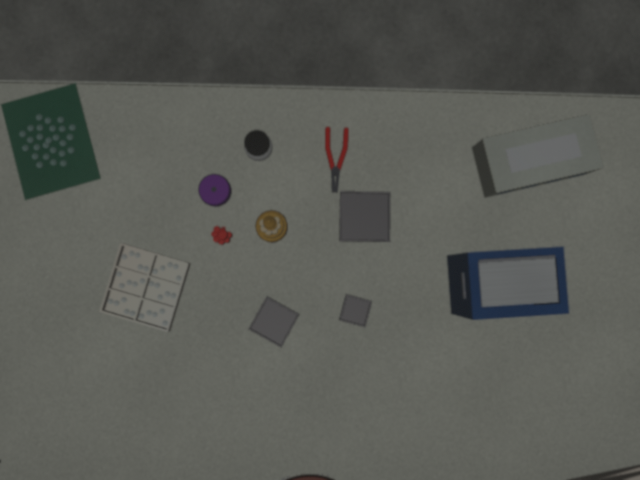

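Scene view: column at about (352,290), bin at (170,215), three trays (293,247), (365,252), (257,298), and pliers at (265,350). Top view: column at (271,226), bin flap at (518,281), trays at (355,310), (274,321), (365,216). The purple and red decoys lie beside the column. Next I'll zoom in on the bin hinge and the column.

```bash
python3 - <<'E'
from h import *
s=cv2.imread("pics/scene0.png");t=cv2.imread("pics/top0.png")
def crop(i,u,v,w,h,f):
    c=cv2.resize(i[v:v+h,u:u+w],None,fx=f,fy=f,interpolation=cv2.INTER_CUBIC); return cv2.convertScaleAbs(c,alpha=1.5,beta=10)
a=crop(s,325,255,57,72,7)[:, :399]; b=crop(t,248,203,50,50,8)
c=crop(s,105,165,120,60,3.3); d=crop(t,440,240,140,85,2.8)
out=np.zeros((600,800,3),np.uint8)
for im,(x,y) in((a[:390],(0,0)),(b[:390],(400,0)),(c,(0,392)),(d,(400,392))):
    h,w=min(im.shape[0],600-y),min(im.shape[1],800-x); out[y:y+h,x:x+w]=im[:h,:w]
cv2.imwrite("pics/z1.png",out)
E
```

```text
(no output)
```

View pics/z1.png

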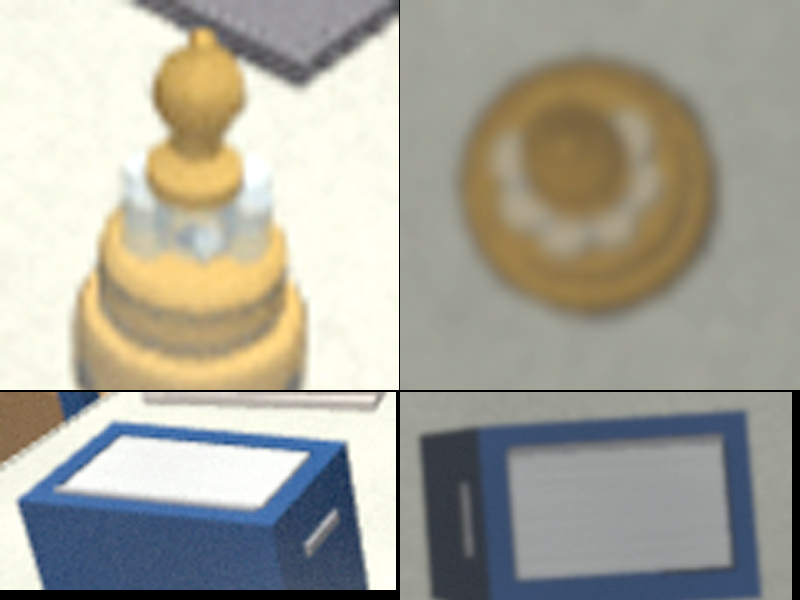

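```bash
cat > m.py <<'E'
from h import *
s=cv2.imread("pics/scene0.png");t=cv2.imread("pics/top0.png")
def cen(n,img,lo,hi,win):
    u,v,w,h=win; hsv=cv2.cvtColor(img,cv2.COLOR_BGR2HSV); m=cv2.inRange(hsv,lo,hi); k=np.zeros_like(m); k[v:v+h,u:u+w]=m[v:v+h,u:u+w]
    cs=cv2.findContours(k,cv2.RETR_EXTERNAL,cv2.CHAIN_APPROX_NONE)[0]; return max(cs,key=cv2.contourArea)
def quad(img,win,f=6):
    u,v,w,h=win; g=cv2.resize(cv2.cvtColor(img[v:v+h,u:u+w],cv2.COLOR_BGR2GRAY),None,fx=f,fy=f,interpolation=cv2.INTER_CUBIC)
    _,m=cv2.threshold(g,0,255,cv2.THRESH_BINARY_INV+cv2.THRESH_OTSU)
    c=max(cv2.findContours(m,cv2.RETR_EXTERNAL,cv2.CHAIN_APPROX_NONE)[0],key=cv2.contourArea)
    c=cv2.convexHull(c); e=.02
    while True:
        q=cv2.approxPolyDP(c,e*cv2.arcLength(c,True),True)
        if len(q)<=4: break
        e+=.005
    return (q[:,0]+.5)/f-.5+[u,v]
if __name__=="__main__":
    for nm,wt,ws in(("small",(330,285,50,48),(272,232,42,30)),("med",(240,288,68,65),(336,234,58,36)),("large",(335,183,62,66),(218,272,76,52))):
        P=np.array([onz("top",q,.012) for q in quad(t,wt)]); Q=np.array([onz("scene",q,.012) for q in quad(s,ws)])
        L=np.linalg.norm(P-np.roll(P,1,0),axis=1); e=P-np.roll(P,1,0); yaw=np.degrees(np.arctan2(e[:,1],e[:,0]))%90
        # height of the rim: triangulate matched corners
        pt=quad(t,wt);ps=quad(s,ws); r=[]
        for i,q in enumerate(ps):
            j=np.argmin(np.linalg.norm(P-Q[i],axis=1)); r.append(tri(ray("top",pt[j]),ray("scene",q))[0][2])
        print(nm,P.mean(0).round(4),Q.mean(0).round(4),"L",L.round(3),"yaw",yaw.round(1),"z",np.round(r,4))
    print("ball",tri(ray("top",(269.5,222.4)),ray("scene",(353.6,267.9))))
    c=cen("top",t,(10,70,30),(30,255,255),(240,195,70,65)); e=cv2.minEnclosingCircle(c); print("hub",e,onz("top",e[0],.02), cv2.contourArea(c))
    b=cen("top",t,(105,80,40),(130,255,255),(440,235,140,95)); print("binarea",cv2.boundingRect(b))
    g=t[:,:,0].astype(int)-t[:,:,2]; gr=cv2.cvtColor(t,cv2.COLOR_BGR2GRAY)
    print("col v240-325 @u=518 gray",gr[243:325,510:526].mean(1).round().astype(int).tolist()); print("b-r",g[243:325,510:526].mean(1).round().astype(int).tolist())
    print("row u460-572 @v~281",gr[272:288,460:575].mean(0).round().astype(int).tolist())
E
python3 m.py
```

```text
small [ 0.4693 -0.0869  0.012 ] [ 0.4734 -0.0865  0.012 ] L [0.057 0.057 0.057 0.058] yaw [75.6 76.5 76.7 75.7] z [0.0118 0.0117 0.0097 0.0024]
med [0.4425 0.0837 0.012 ] [0.4539 0.0741 0.012 ] L [0.081 0.079 0.079 0.079] yaw [62.2 61.5 62.2 62.9] z [ 0.0119 -0.0027  0.0021  0.0119]
large [ 0.6689 -0.1039  0.012 ] [ 0.6723 -0.0983  0.012 ] L [0.105 0.107 0.105 0.108] yaw [89.9 90.   0.1  0.1] z [ 0.0112  0.0124  0.0094 -0.0011]
ball (array([0.64231723, 0.09199785, 0.1060741 ]), np.float64(0.0018684423061601449))
hub ((270.9791564941406, 225.8541717529297), 15.746170043945312) [0.64316839 0.09405358 0.02      ] 731.0
binarea (467, 247, 101, 72)
col v240-325 @u=518 gray [99, 99, 98, 98, 96, 88, 70, 53, 46, 44, 44, 44, 45, 49, 60, 71, 78, 86, 94, 97, 98, 98, 97, 97, 98, 99, 98, 97, 97, 98, 97, 97, 98, 98, 98, 97, 97, 97, 97, 97, 97, 97, 98, 98, 98, 97, 97, 97, 97, 97, 97, 97, 97, 97, 96, 96, 97, 98, 98, 96, 91, 78, 58, 46, 43, 43, 43, 44, 43, 44, 44, 44, 48, 62, 82, 94, 97, 97, 97, 97, 98, 98]
b-r [-5, -5, -5, -5, -3, 2, 13, 26, 33, 34, 35, 35, 32, 23, 11, 4, 2, 2, 1, 2, 1, 2, 2, 2, 2, 2, 2, 2, 2, 2, 2, 2, 2, 2, 2, 2, 2, 2, 2, 2, 1, 2, 2, 2, 2, 2, 2, 2, 2, 2, 2, 2, 2, 2, 2, 2, 2, 2, 2, 2, 5, 12, 23, 31, 34, 35, 35, 34, 35, 35, 35, 34, 31, 18, 5, -2, -5, -5, -5, -5, -5, -5]
row u460-572 @v~281 [34, 42, 53, 60, 55, 42, 33, 31, 33, 36, 40, 43, 44, 44, 44, 44, 44, 45, 51, 67, 85, 95, 99, 100, 99, 100, 100, 99, 100, 100, 99, 99, 99, 99, 99, 99, 99, 99, 99, 99, 99, 99, 99, 99, 99, 99, 98, 98, 98, 98, 98, 98, 98, 98, 98, 98, 98, 97, 97, 97, 97, 97, 97, 97, 97, 97, 97, 97, 97, 97, 96, 96, 96, 96, 97, 97, 97, 96, 97, 97, 97, 97, 97, 97, 98, 97, 97, 98, 98, 98, 98, 98, 98, 98, 97, 90, 74, 54, 43, 42, 44, 44, 44, 44, 46, 56, 73, 89, 96, 98, 98, 98, 98, 98, 98]
```

```bash
python3 - <<'E'
from h import *
s=np.mean([arm.camera("scene") for _ in range(6)],0);t=np.mean([arm.camera("top") for _ in range(6)],0)
np.save("s1.npy",s);np.save("t1.npy",t)
def crop(i,u,v,w,h,f):
    c=cv2.resize(i[v:v+h,u:u+w].astype(np.float32),None,fx=f,fy=f,interpolation=cv2.INTER_CUBIC); return np.clip(c*1.6,0,255).astype(np.uint8)
a=crop(s,112,172,104,37,7.6); b=crop(t,464,244,108,76,4)
out=np.zeros((600,800,3),np.uint8); out[:a.shape[0],:a.shape[1]]=a; out[290:290+b.shape[0],:b.shape[1]]=b
for k,(z,x0,y0) in enumerate((((150,200),0,0),)): pass
cv2.imwrite("pics/z2.png",out)
for u in (150,170): print("scene col",u,[tuple(x) for x in s[172:212,u].round().astype(int).tolist()])
E
```

```text
scene col 150 [(151, 162, 161), (150, 161, 160), (136, 132, 124), (115, 85, 61), (109, 69, 38), (110, 70, 38), (102, 71, 49), (141, 139, 136), (158, 159, 158), (157, 158, 158), (157, 159, 158), (156, 158, 157), (156, 158, 158), (158, 159, 158), (157, 159, 158), (156, 158, 157), (157, 159, 157), (156, 158, 157), (156, 158, 157), (157, 159, 158), (157, 160, 158), (158, 160, 159), (158, 160, 158), (154, 156, 155), (139, 139, 138), (111, 107, 104), (104, 78, 64), (106, 69, 41), (107, 68, 41), (97, 62, 39), (78, 51, 33), (70, 46, 30), (72, 50, 33), (73, 50, 35), (72, 47, 31), (72, 48, 33), (71, 50, 34), (71, 48, 32), (72, 50, 34), (72, 48, 35)]
scene col 170 [(150, 160, 160), (151, 162, 161), (150, 161, 161), (150, 161, 160), (132, 127, 119), (113, 78, 54), (108, 68, 38), (106, 67, 36), (101, 74, 54), (141, 140, 137), (159, 161, 159), (158, 160, 159), (158, 160, 159), (158, 160, 158), (159, 161, 159), (159, 161, 160), (159, 162, 160), (160, 162, 161), (159, 162, 160), (160, 162, 161), (159, 162, 161), (159, 162, 160), (158, 161, 160), (160, 162, 160), (160, 162, 160), (153, 155, 153), (137, 136, 135), (110, 104, 102), (104, 77, 60), (108, 70, 41), (108, 70, 41), (96, 62, 38), (78, 52, 33), (72, 47, 31), (72, 50, 33), (72, 48, 33), (72, 48, 32), (72, 49, 34), (74, 50, 35), (74, 50, 35)]
```

View pics/z2.png

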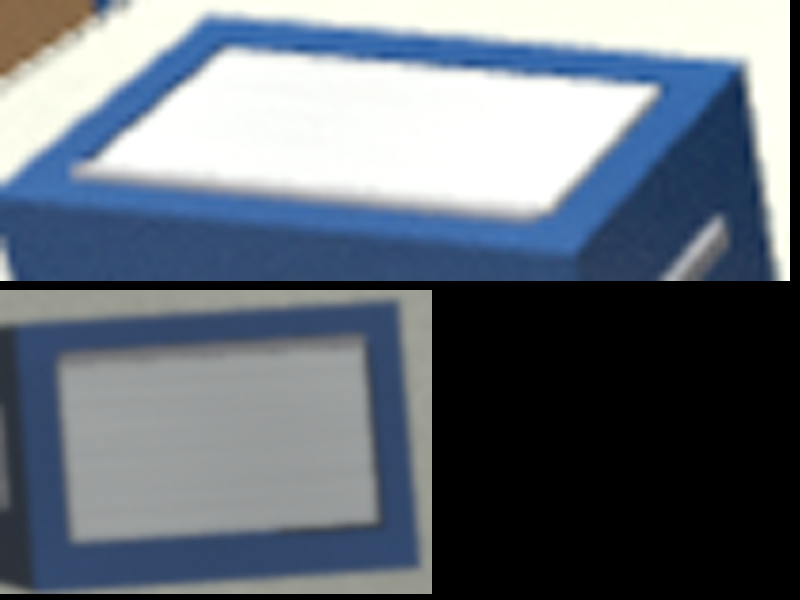

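The hinge barrel (a grey rolled strip) runs along the flap's near edge in the scene view, at about (150,197). In the top view it is the upper edge at v≈257-261. So the hinge is on the world +x side and the free edge, with its gap, is at -x.

```bash
cat >> h.py <<'E'
def to(x,y,z,yaw=None):
    s=arm.sense(); R=np.array(s["tool_rot"]); d=R.T@(np.array([x,y,z])-s["ee_pos"])*100
    cur=np.degrees(np.arctan2(R[1,1],R[0,1])); r=0 if yaw is None else -np.radians((yaw-cur+90)%180-90)
    print("t",round(s["clock"],2),"at",np.round(s["ee_pos"],4),"yaw",cur.round(1),"F",np.round(s["wrist_force"],1),"w",round(s["width"],3),"tilt",R[:,2].round(3),"-> move",d.round(2),"roll",round(r,3))
E
python3 - <<'E'
from h import *
T=[(563.5,247),(568.75,313),(473.5,319),(467.5,252.75)]; S=[(112,197.3),(139.4,174),(210,180.2),(187.9,205.4)]
P=np.array([onz("top",q,.16) for q in T]);Q=np.array([onz("scene",q,.16) for q in S])
for p,q in zip(T,P):
    j=np.argmin(np.linalg.norm(Q-q,axis=1)); print(q.round(4),Q[j].round(4),tri(ray("top",p),ray("scene",S[j]))[0].round(4))
e=[P[0]-P[1],P[3]-P[2],P[3]-P[0],P[2]-P[1]]; print(P.mean(0),Q.mean(0),[ (np.linalg.norm(a).round(4),np.degrees(np.arctan2(a[1],a[0])).round(1)) for a in e])
c=np.array([(635,130),(645,185),(610,230),(563,238),(520,207),(505,160)])*1.
W=np.array([onz("top",(p-[400,0])/8+[248,203],.075) for p in c]); A=np.c_[2*W[:,:2],np.ones(6)]; x=np.linalg.lstsq(A,(W[:,:2]**2).sum(1),rcond=None)[0]
m=W[:,:2].mean(0)-x[:2]; print("rosette",x[:2],"r",np.sqrt(x[2]+x[:2]@x[:2]),"yaw+x",np.degrees(np.arctan2(-m[1],-m[0])))
to(.6425,.0925,.2,90)
E
```

```text
[ 0.6033 -0.464   0.16  ] [ 0.6012 -0.4607  0.16  ] [ 0.6024 -0.4618  0.1609]
[ 0.4804 -0.4735  0.16  ] [ 0.4801 -0.4731  0.16  ] [ 0.4803 -0.4732  0.1601]
[ 0.4663 -0.2945  0.16  ] [ 0.4656 -0.2918  0.16  ] [ 0.4658 -0.2932  0.1601]
[ 0.5888 -0.2826  0.16  ] [ 0.5897 -0.2811  0.16  ] [ 0.5886 -0.2823  0.1593]
[ 0.53470294 -0.37865923  0.16      ] [ 0.53416615 -0.37667575  0.16      ] [(np.float64(0.1233), np.float64(4.4)), (np.float64(0.1231), np.float64(5.6)), (np.float64(0.182), np.float64(94.6)), (np.float64(0.1795), np.float64(94.5))]
rosette [0.64211499 0.09216758] r 0.01771123226474313 yaw+x 9.424879844789096
t 0.7 at [0.1966 0.4868 0.2313] yaw 68.0 F [-0.4 -0.1  1. ] w 1.005 tilt [ 0.  0. -1.] -> move [-56.11 -19.86   3.13] roll -0.384
```

jog_arm(
  plan=[
    [[-5.6,-2,0.3,-0.1],[-11.2,-4,0.6,-0.2],[-16.8,-6,0.9,-0.3],[-22.4,-8,1.2,-0.38],[-28,-10,1.5,-0.38]],
  ],
  grip=4.5,
  force=40,
)

```text
clock: 1.32
ee_pos: [0.4201, 0.2878, 0.2165]
tool_rot: [[-1.0, 0.003, 0.001], [0.003, 1.0, 0.0], [-0.001, 0.0, -1.0]]
wrist_force: [0.7, 0.4, 0.3]
width: 0.529
```

```bash
python3 -c "
from h import *
to(.6425,.0925,.2,90)"
```

```text
t 1.32 at [0.4201 0.2878 0.2165] yaw 89.8 F [0.7 0.4 0.3] w 0.529 tilt [ 0.001  0.    -1.   ] -> move [-22.29 -19.47   1.65] roll -0.003
```

jog_arm(
  plan=[
    [[-4.5,-4,0.3,0],[-9,-8,0.7,0],[-13.5,-12,1,0],[-18,-16,1.3,0],[-22.3,-19.5,1.6,0]],
  ],
)

```text
clock: 1.95
ee_pos: [0.644, 0.0905, 0.2004]
tool_rot: [[-1.0, 0.003, 0.001], [0.003, 1.0, 0.0], [-0.001, 0.0, -1.0]]
wrist_force: [0.1, 0.5, 0.9]
width: 0.526
```

jog_arm(
  plan=[
    [[0,0,0,0],[0,0,1,0],[0,0,3,0],[0,0,4,0],[0,0,4,0]],
  ],
)

```text
clock: 2.58
ee_pos: [0.643, 0.0913, 0.1598]
tool_rot: [[-1.0, 0.002, -0.001], [0.002, 1.0, 0.001], [0.001, 0.001, -1.0]]
wrist_force: [-0.4, -0.4, 0.8]
width: 0.529
```

```bash
python3 - <<'E'
from h import *
to(.6425,.0925,.088,90)
a=arm.camera("scene");b=arm.camera("top"); cv2.imwrite("pics/s2.png",a);cv2.imwrite("pics/t2.png",b)
f=lambda i,u,v,w,h,k:cv2.convertScaleAbs(cv2.resize(i[v:v+h,u:u+w],None,fx=k,fy=k,interpolation=cv2.INTER_CUBIC),alpha=1.6)
cv2.imwrite("pics/z3.png",np.hstack([f(a,300,205,100,120,4),f(b,220,170,100,120,4)]))
E
```

```text
t 2.58 at [0.643  0.0913 0.1598] yaw 89.9 F [-0.4 -0.4  0.8] w 0.529 tilt [-0.001  0.001 -1.   ] -> move [0.05 0.12 7.18] roll -0.002
```

View pics/z3.png

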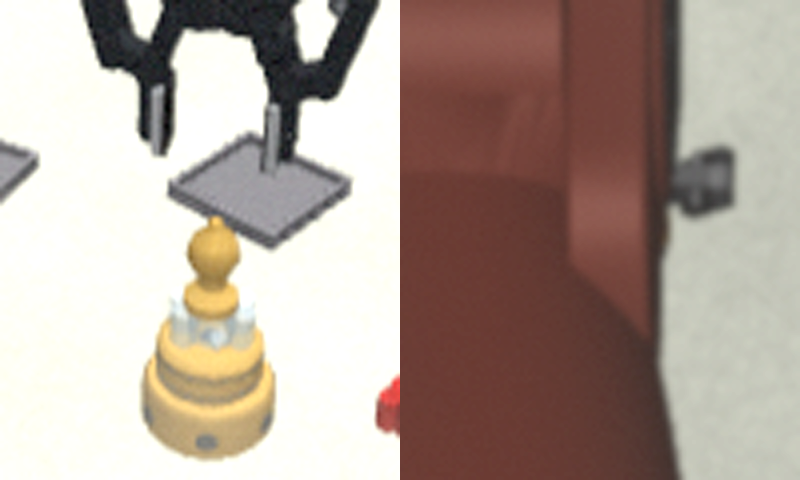

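The fingers straddle the ball: their pads are at crop x≈157 and 272, with the ball at 214. I'll go down and grip.

jog_arm(
  plan=[
    [[0,0.1,2,0],[0,0.1,4.5,0],[0,0.1,6.5,0],[0,0.1,7.2,0],[0,0.1,7.2,0]],
  ],
)

```text
clock: 3.3
ee_pos: [0.6444, 0.0921, 0.0894]
tool_rot: [[-1.0, 0.003, 0.002], [0.003, 1.0, 0.0], [-0.002, 0.0, -1.0]]
wrist_force: [0.5, 0.1, 0.3]
width: 0.521
```

jog_arm(
  plan=[
    [[0,0,0,0],[0,0,0,0],[0,0,0,0],[0,0,0,0],[0,0,0,0]],
  ],
  grip=2,
  force=40,
)

```text
clock: 3.92
ee_pos: [0.6452, 0.0923, 0.0907]
tool_rot: [[-1.0, 0.002, 0.004], [0.002, 1.0, 0.001], [-0.004, 0.001, -1.0]]
wrist_force: [-0.3, 0.9, 7.7]
width: 0.275
```

```bash
python3 -c "
from h import *
to(.6425,.0925,.088,90)"
```

```text
t 3.92 at [0.6452 0.0923 0.0907] yaw 89.9 F [-0.3  0.9  7.7] w 0.275 tilt [ 0.004  0.001 -1.   ] -> move [0.27 0.02 0.27] roll -0.002
```

jog_arm(
  plan=[
    [[0,0,-0.3,0],[0,0,-0.8,0],[0,0,-1.5,0],[0,0,-2.5,0],[0,0,-3,0]],
  ],
)

```text
clock: 4.55
ee_pos: [0.6455, 0.0923, 0.1217]
tool_rot: [[-1.0, 0.002, 0.005], [0.002, 1.0, 0.001], [-0.005, 0.001, -1.0]]
wrist_force: [0.3, -0.3, -1.1]
width: 0.274
```

```bash
python3 - <<'E'
from h import *
to(.4693,-.0869,.117,90)
a=arm.camera("scene")
f=lambda i,u,v,w,h,k:cv2.convertScaleAbs(cv2.resize(i[v:v+h,u:u+w],None,fx=k,fy=k,interpolation=cv2.INTER_CUBIC),alpha=1.6)
cv2.imwrite("pics/z4.png",f(a,300,205,100,120,5))
E
```

```text
t 4.55 at [0.6455 0.0923 0.1217] yaw 89.9 F [ 0.3 -0.3 -1.1] w 0.274 tilt [ 0.005  0.001 -1.   ] -> move [ 17.58 -17.96   0.37] roll -0.002
```

View pics/z4.png

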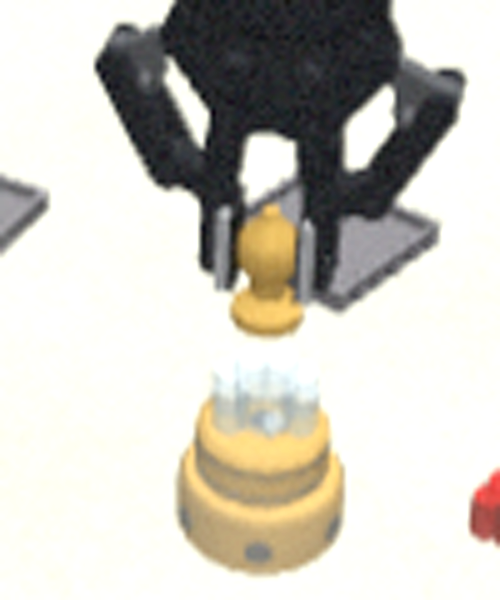

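The finial (crop (267,260)) hangs upright in the pads, and the rosette has stayed on the collar. On to the small tray.

jog_arm(
  plan=[
    [[2.5,-2.6,0,0],[6.5,-6.7,0,0],[11,-11.3,0,0],[15,-15.5,0,0],[17.3,-17.9,0,0]],
  ],
)

```text
clock: 5.22
ee_pos: [0.4702, -0.0877, 0.1212]
tool_rot: [[-1.0, 0.004, 0.005], [0.004, 1.0, 0.001], [-0.005, 0.001, -1.0]]
wrist_force: [0.3, 0.2, -0.3]
width: 0.274
```

jog_arm(
  plan=[
    [[0,0,0.5,0],[0,0,2.5,0],[0,0,5,0],[0,0,7,0],[0,0,8,0]],
  ],
)

```text
clock: 5.85
ee_pos: [0.4706, -0.087, 0.0401]
tool_rot: [[-1.0, 0.003, 0.004], [0.003, 1.0, 0.001], [-0.004, 0.001, -1.0]]
wrist_force: [-0.4, 0.0, -0.3]
width: 0.273
```

```bash
python3 -c "
from h import *
to(.4723,-.0869,.0205,90)"
```

```text
t 5.85 at [ 0.4706 -0.087   0.0401] yaw 89.8 F [-0.4  0.  -0.3] w 0.273 tilt [ 0.004  0.001 -1.   ] -> move [-0.16  0.01  1.96] roll -0.003
```

jog_arm(
  plan=[
    [[-0.2,0,0.6,0],[-0.2,0,1.1,0],[-0.2,0,1.5,0],[-0.2,0,1.7,0],[-0.2,0,1.8,0]],
  ],
)

```text
clock: 6.48
ee_pos: [0.4728, -0.0871, 0.0222]
tool_rot: [[-1.0, 0.003, 0.004], [0.003, 1.0, 0.001], [-0.004, 0.001, -1.0]]
wrist_force: [-0.1, 0.0, -1.4]
width: 0.276
```

jog_arm(
  plan=[
    [[0,0,0.05,0],[0,0,0.1,0],[0,0,0.15,0],[0,0,0.2,0],[0,0,0.2,0]],
  ],
)

```text
clock: 7.1
ee_pos: [0.4727, -0.0871, 0.0202]
tool_rot: [[-1.0, 0.003, 0.004], [0.003, 1.0, 0.001], [-0.004, 0.001, -1.0]]
wrist_force: [-0.5, -0.3, -0.6]
width: 0.274
```

jog_arm(
  plan=[
    [[0,0,0.05,0],[0,0,0.1,0],[0,0,0.15,0],[0,0,0.2,0],[0,0,0.2,0]],
  ],
)

```text
clock: 7.72
ee_pos: [0.4732, -0.087, 0.0195]
tool_rot: [[-1.0, 0.003, 0.006], [0.003, 1.0, 0.001], [-0.006, 0.001, -1.0]]
wrist_force: [-5.3, 2.7, 21.3]
width: 0.281
```

```bash
python3 - <<'E'
from h import *
to(.4723,-.0869,.0195,90)
a=arm.camera("scene")
f=lambda i,u,v,w,h,k:cv2.convertScaleAbs(cv2.resize(i[v:v+h,u:u+w],None,fx=k,fy=k,interpolation=cv2.INTER_CUBIC),alpha=1.6)
cv2.imwrite("pics/z5.png",f(a,260,200,70,60,8))
E
```

```text
t 7.72 at [ 0.4732 -0.087   0.0195] yaw 89.8 F [-5.3  2.7 21.3] w 0.281 tilt [ 0.006  0.001 -1.   ] -> move [0.09 0.01 0.  ] roll -0.003
```

View pics/z5.png

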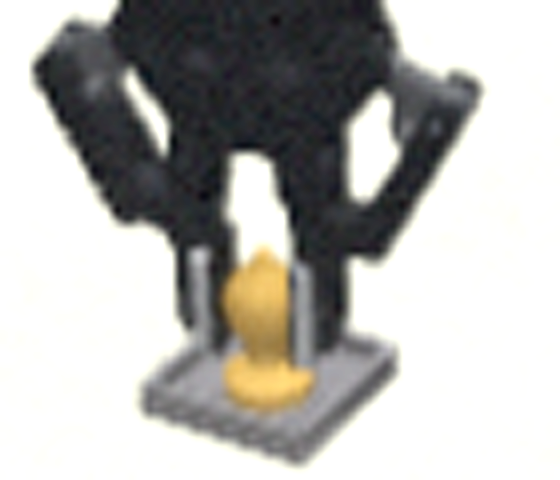

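Finial foot is on the tray floor (contact 21 N at exactly the predicted height). I'll ease off, open and rise.

jog_arm(
  plan=[
    [[0,0,-0.05,0],[0,0,-0.05,0],[0,0,-0.05,0],[0,0,-0.05,0],[0,0,-0.05,0]],
  ],
)

```text
clock: 8.4
ee_pos: [0.4731, -0.087, 0.0199]
tool_rot: [[-1.0, 0.003, 0.005], [0.003, 1.0, 0.001], [-0.005, 0.001, -1.0]]
wrist_force: [0.1, 0.2, -1.2]
width: 0.27
```

jog_arm(
  plan=[
    [[0,0,0,0],[0,0,0,0],[0,0,0,0],[0,0,-0.5,0],[0,0,-1.5,0]],
  ],
  grip=4.5,
)

```text
clock: 9.02
ee_pos: [0.4728, -0.0869, 0.0352]
tool_rot: [[-1.0, 0.003, 0.005], [0.003, 1.0, 0.001], [-0.005, 0.001, -1.0]]
wrist_force: [1.4, -0.5, 0.1]
width: 0.527
```

jog_arm(
  plan=[
    [[0,0,-2,0],[0,0,-5,0],[0,0,-9,0],[0,0,-13,0],[0,0,-15,0]],
  ],
)

```text
clock: 9.65
ee_pos: [0.4729, -0.0874, 0.1882]
tool_rot: [[-1.0, 0.003, 0.008], [0.003, 1.0, 0.0], [-0.008, 0.0, -1.0]]
wrist_force: [0.1, 0.4, -1.4]
width: 0.528
```

```bash
python3 - <<'E'
from h import *
to(.643,.093,.1,99)
a=np.mean([arm.camera("scene") for _ in range(3)],0);b=np.mean([arm.camera("top") for _ in range(3)],0); np.save("s2.npy",a);np.save("t2.npy",b)
f=lambda i,u,v,w,h,k:np.clip(1.6*cv2.resize(i[v:v+h,u:u+w].astype(np.float32),None,fx=k,fy=k,interpolation=cv2.INTER_CUBIC),0,255).astype(np.uint8)
o=np.zeros((600,800,3),np.uint8); o[:400,:400]=f(b,248,203,50,50,8); o[:400,400:800]=f(a,328,268,50,50,8); o[400:600,0:233]=f(a,260,200,70,60,3.34)[:200,:233]; o[400:600,240:473]=f(b,320,280,70,60,3.34)[:200,:233]
cv2.imwrite("pics/z6.png",o)
E
```

```text
t 9.65 at [ 0.4729 -0.0874  0.1882] yaw 89.8 F [ 0.1  0.4 -1.4] w 0.528 tilt [ 0.008  0.    -1.   ] -> move [-16.89  18.09   8.96] roll -0.16
```

View pics/z6.png

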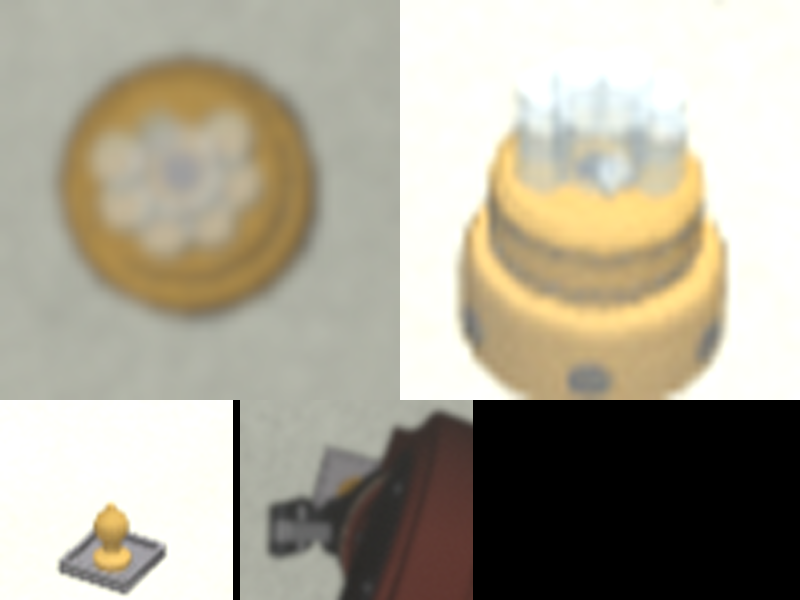

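Finial stands upright in the small tray. In the top crop the rosette's six scallops are at (113,157), (123,207), (165,237), (210,227), (238,182) and (228,130), with the break facing up (+x).

```bash
python3 - <<'E'
from h import *
c=np.array([(228,130),(238,182),(210,227),(165,237),(123,207),(113,157)])*1.
W=np.array([onz("top",p/8+[247.5,202.5],.075) for p in c])[:,:2]
x=np.linalg.lstsq(np.c_[2*W,np.ones(6)],(W**2).sum(1),rcond=None)[0]; d=W-x[:2]
a=np.degrees(np.arctan2(d[:,1],d[:,0])); m=-(d.mean(0)); print("rosette",x[:2],"r",np.sqrt(x[2]+x[:2]@x[:2]),"yaw",np.degrees(np.arctan2(m[1],m[0])),np.round(a,1))
to(x[0],x[1],.1,90+np.degrees(np.arctan2(m[1],m[0])))
E
```

```text
rosette [0.64225225 0.09322904] r 0.016324929584674422 yaw 11.686354877436772 [ -49.9  -98.4 -147.3  171.8  125.1   78.2]
t 9.95 at [ 0.4714 -0.0869  0.1844] yaw 89.8 F [-0.   0.4  0.2] w 0.524 tilt [ 0.003  0.002 -1.   ] -> move [-17.    18.05   8.53] roll -0.207
```

jog_arm(
  plan=[
    [[-2.5,2.7,0,-0.05],[-6.5,7,0,-0.1],[-11,11.7,1,-0.15],[-15,16,3,-0.21],[-17.1,18,5,-0.21]],
  ],
  grip=6,
)

```text
clock: 10.58
ee_pos: [0.644, 0.0951, 0.1332]
tool_rot: [[-0.978, -0.208, 0.002], [-0.208, 0.978, 0.002], [-0.003, 0.001, -1.0]]
wrist_force: [0.3, -1.2, -0.2]
width: 0.7
```

jog_arm(
  plan=[
    [[0,0,0,0],[0,0,1,0],[0,0,2.5,0],[0,0,4,0],[0,0,4.5,0]],
  ],
)

```text
clock: 11.2
ee_pos: [0.6432, 0.0947, 0.0869]
tool_rot: [[-0.978, -0.207, 0.001], [-0.207, 0.978, 0.002], [-0.001, 0.002, -1.0]]
wrist_force: [-0.2, -1.2, 0.2]
width: 0.699
```

```bash
python3 -c "
from h import *
to(.6423,.093,.0565,102)"
```

```text
t 11.2 at [0.6432 0.0947 0.0869] yaw 102.0 F [-0.2 -1.2  0.2] w 0.699 tilt [ 0.001  0.002 -1.   ] -> move [ 0.12 -0.15  3.04] roll -0.0
```

jog_arm(
  plan=[
    [[0.1,-0.15,1,0],[0.1,-0.15,2,0],[0.1,-0.15,2.7,0],[0.1,-0.15,3.0,0],[0.1,-0.15,3.0,0]],
  ],
)

```text
clock: 11.82
ee_pos: [0.6425, 0.0931, 0.0568]
tool_rot: [[-0.978, -0.208, 0.0], [-0.208, 0.978, 0.002], [-0.001, 0.002, -1.0]]
wrist_force: [-0.2, 0.2, -0.2]
width: 0.702
```

```bash
python3 -c "
from h import *
to(.6423,.093,.0565,102)"
```

```text
t 11.82 at [0.6425 0.0931 0.0568] yaw 102.0 F [-0.2  0.2 -0.2] w 0.702 tilt [ 0.     0.002 -1.   ] -> move [ 0.02 -0.01  0.03] roll -0.0
```

jog_arm(
  plan=[
    [[0,0,0,0],[0,0,0,0],[0,0,0,0],[0,0,0,0],[0,0,0,0]],
  ],
  grip=3.5,
  force=40,
)

```text
clock: 12.45
ee_pos: [0.643, 0.0931, 0.0574]
tool_rot: [[-0.978, -0.208, 0.002], [-0.208, 0.978, 0.002], [-0.002, 0.002, -1.0]]
wrist_force: [-0.4, -0.5, 5.6]
width: 0.473
```

jog_arm(
  plan=[
    [[0,0,-0.3,0],[0,0,-1,0],[0,0,-2,0],[0,0,-3.5,0],[0,0,-5,0]],
  ],
)

```text
clock: 13.08
ee_pos: [0.6432, 0.0931, 0.1088]
tool_rot: [[-0.978, -0.208, 0.002], [-0.208, 0.978, 0.002], [-0.003, 0.001, -1.0]]
wrist_force: [0.5, -0.5, -0.4]
width: 0.469
```

```bash
python3 - <<'E'
from h import *
to(.5205,-.379,.23,94.7)
a=arm.camera("scene")
f=lambda i,u,v,w,h,k:cv2.convertScaleAbs(cv2.resize(i[v:v+h,u:u+w],None,fx=k,fy=k,interpolation=cv2.INTER_CUBIC),alpha=1.6)
cv2.imwrite("pics/z7.png",f(a,300,205,100,120,5))
E
```

```text
t 13.07 at [0.6432 0.0931 0.1088] yaw 102.0 F [ 0.5 -0.5 -0.4] w 0.469 tilt [ 0.002  0.002 -1.   ] -> move [ 21.77 -43.61 -12.24] roll 0.127
```

View pics/z7.png

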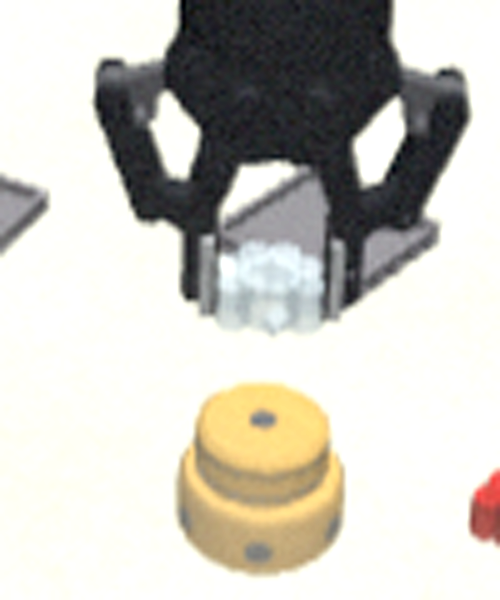

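The rosette is held between the pads at crop (270,285), and the collar and hub have stayed put. Now to the bin.

jog_arm(
  plan=[
    [[1,-2,-3.5,0.03],[3.2,-6.5,-7,0.06],[6,-12,-10,0.1],[9,-18,-12,0.127],[12,-24,-12.2,0.127]],
  ],
)

```text
clock: 13.75
ee_pos: [0.5808, -0.1515, 0.233]
tool_rot: [[-0.997, -0.082, 0.008], [-0.082, 0.997, 0.001], [-0.008, 0.0, -1.0]]
wrist_force: [0.5, -0.3, -2.0]
width: 0.467
```

```bash
python3 -c "
from h import *
to(.5205,-.379,.23,94.7)"
```

```text
t 13.75 at [ 0.5808 -0.1515  0.233 ] yaw 94.7 F [ 0.5 -0.3 -2. ] w 0.467 tilt [ 0.008  0.001 -1.   ] -> move [  7.88 -22.17   0.23] roll 0.0
```

jog_arm(
  plan=[
    [[1.6,-4.5,0.1,0],[3.2,-9,0.2,0],[5,-14,0.2,0],[6.6,-18.5,0.2,0],[7.8,-22.2,0.2,0]],
  ],
)

```text
clock: 14.38
ee_pos: [0.5206, -0.3811, 0.2308]
tool_rot: [[-0.997, -0.081, 0.009], [-0.081, 0.997, 0.0], [-0.009, -0.0, -1.0]]
wrist_force: [0.7, 0.2, -0.5]
width: 0.476
```

jog_arm(
  plan=[
    [[0,0,0,0],[0,0,1,0],[0,0,2.5,0],[0,0,4,0],[0,0,5,0]],
  ],
)

```text
clock: 15.0
ee_pos: [0.5208, -0.3801, 0.1793]
tool_rot: [[-0.997, -0.082, 0.007], [-0.082, 0.997, 0.002], [-0.008, 0.001, -1.0]]
wrist_force: [0.2, -0.3, -1.8]
width: 0.472
```

```bash
python3 -c "
from h import *
to(.5213,-.379,.1224,94.7)"
```

```text
t 15.0 at [ 0.5208 -0.3801  0.1793] yaw 94.7 F [ 0.2 -0.3 -1.8] w 0.472 tilt [ 0.007  0.002 -1.   ] -> move [-0.01  0.1   5.69] roll 0.0
```

jog_arm(
  plan=[
    [[0,0.1,0.8,0],[0,0.1,1.6,0],[0,0.1,2.2,0],[0,0.1,2.8,0],[0,0.1,3.2,0]],
  ],
)

```text
clock: 15.62
ee_pos: [0.5213, -0.3794, 0.1474]
tool_rot: [[-0.997, -0.082, 0.008], [-0.082, 0.997, 0.001], [-0.008, 0.0, -1.0]]
wrist_force: [0.4, -0.4, 2.9]
width: 0.469
```

```bash
python3 - <<'E'
from h import *
to(.5213,-.379,.1224,94.7)
a=arm.camera("scene")
f=lambda i,u,v,w,h,k:cv2.convertScaleAbs(cv2.resize(i[v:v+h,u:u+w],None,fx=k,fy=k,interpolation=cv2.INTER_CUBIC),alpha=1.6)
cv2.imwrite("pics/z8.png",f(a,100,120,130,90,5))
E
```

```text
t 15.62 at [ 0.5213 -0.3794  0.1474] yaw 94.7 F [ 0.4 -0.4  2.9] w 0.469 tilt [ 0.008  0.001 -1.   ] -> move [0.02 0.04 2.5 ] roll 0.0
```

View pics/z8.png

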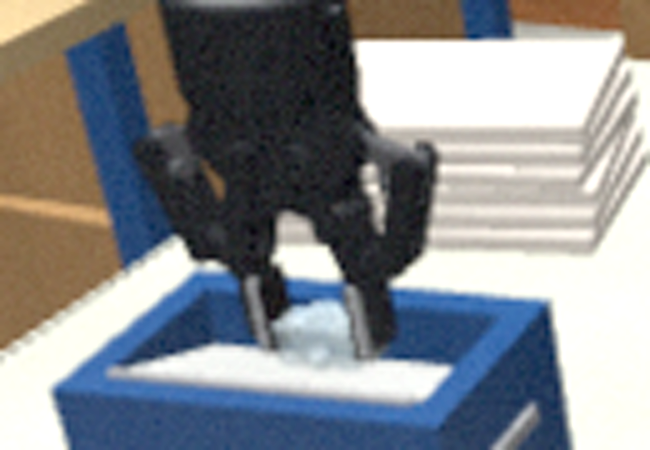

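The flap is opening about its +x (near) edge, with only about 4 N on it. I'll push on to depth.

jog_arm(
  plan=[
    [[0,0,0.6,0],[0,0,1.2,0],[0,0,1.8,0],[0,0,2.4,0],[0,0,2.7,0]],
  ],
)

```text
clock: 16.3
ee_pos: [0.5209, -0.3791, 0.1192]
tool_rot: [[-0.997, -0.082, 0.007], [-0.082, 0.997, 0.002], [-0.007, 0.001, -1.0]]
wrist_force: [-1.0, 0.5, 3.1]
width: 0.476
```

jog_arm(
  plan=[
    [[0,0,0,0],[0,0,0,0],[0,0,0,0],[0,0,0,0],[0,0,0,0]],
  ],
  grip=6.5,
)

```text
clock: 16.92
ee_pos: [0.5208, -0.3791, 0.1192]
tool_rot: [[-0.997, -0.082, 0.007], [-0.082, 0.997, 0.002], [-0.007, 0.001, -1.0]]
wrist_force: [-4.0, 1.3, 1.0]
width: 0.762
```

```bash
python3 - <<'E'
from h import *
to(.5213,-.379,.1224,94.7)
a=arm.camera("scene")
f=lambda i,u,v,w,h,k:cv2.convertScaleAbs(cv2.resize(i[v:v+h,u:u+w],None,fx=k,fy=k,interpolation=cv2.INTER_CUBIC),alpha=1.6)
cv2.imwrite("pics/z9.png",f(a,100,120,130,90,5))
E
```

```text
t 16.93 at [ 0.5208 -0.3791  0.1192] yaw 94.7 F [-4.   1.3  1. ] w 0.762 tilt [ 0.007  0.002 -1.   ] -> move [-0.05  0.   -0.32] roll -0.0
```

View pics/z9.png

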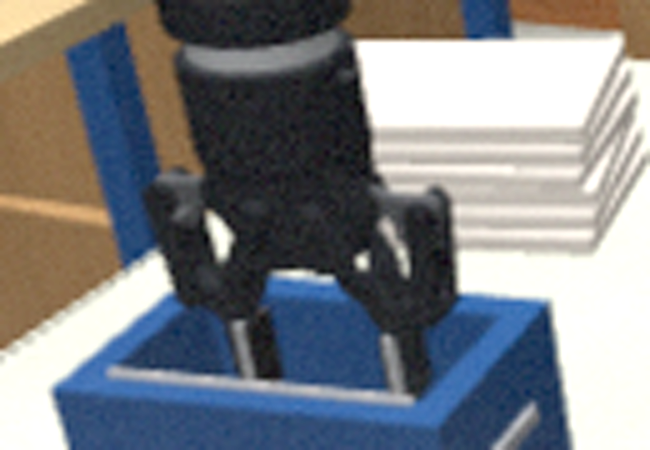

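The rosette has left the fingers, and the flap is only leaning on them. Next I'll withdraw and measure the collar with the view clear.

jog_arm(
  plan=[
    [[0,0,-1.5,0],[0,0,-3,0],[0,0,-5,0],[0,0,-7.5,0],[0,0,-10,0]],
  ],
)

```text
clock: 17.6
ee_pos: [0.521, -0.3795, 0.2216]
tool_rot: [[-0.997, -0.082, 0.009], [-0.082, 0.997, 0.0], [-0.009, -0.0, -1.0]]
wrist_force: [0.5, -0.5, -0.4]
width: 0.764
```

```bash
python3 - <<'E'
from h import *
a=np.mean([arm.camera("scene") for _ in range(3)],0);b=np.mean([arm.camera("top") for _ in range(3)],0)
f=lambda i,u,v,w,h,k:np.clip(1.6*cv2.resize(i[v:v+h,u:u+w].astype(np.float32),None,fx=k,fy=k,interpolation=cv2.INTER_CUBIC),0,255).astype(np.uint8)
o=np.zeros((600,800,3),np.uint8); o[:400,:400]=f(b,248,203,50,50,8); o[:400,400:800]=f(a,328,268,50,50,8); o[400:600,0:260]=f(a,100,140,130,100,2)[:200,:260]; o[400:600,270:570]=f(b,440,230,150,100,2)[:200,:300]
cv2.imwrite("pics/z10.png",o)
def hole(i,win):
    u,v,w,h=win; g=i[v:v+h,u:u+w].mean(2); m=np.clip(np.median(g)-10-g,0,None); y,x=np.mgrid[v:v+h,u:u+w]; return (m*x).sum()/m.sum(),(m*y).sum()/m.sum()
hs=hole(a,(348,285,10,8)); 
hsv=cv2.cvtColor(b.astype(np.uint8),cv2.COLOR_BGR2HSV); m=cv2.inRange(hsv,(10,70,30),(30,255,255)); m[:,:240]=0;m[:,310:]=0;m[:195]=0;m[260:]=0
c=max(cv2.findContours(m,0,1)[0],key=cv2.contourArea); e=cv2.minEnclosingCircle(c); print("hub top view",e,onz("top",e[0],.015))
ht=hole(b,(265,217,12,12)); print(hs,ht,tri(ray("scene",hs),ray("top",ht)),onz("top",ht,.055),onz("scene",hs,.055))
to(.643,.0935,.12,90)
E
```

```text
hub top view ((270.9838562011719, 225.88710021972656), 15.760828018188477) [0.64352735 0.09439233 0.015     ]
(np.float64(352.1317851147174), np.float64(288.4192781197538)) (np.float64(270.21413276231266), np.float64(224.1648822269807)) (array([0.64356336, 0.09291323, 0.05604779]), np.float64(0.0005384124556852734)) [0.64360259 0.09325235 0.055     ] [0.64239396 0.09244878 0.055     ]
t 17.9 at [ 0.5201 -0.379   0.2188] yaw 94.7 F [-0.3  0.4 -0.6] w 0.764 tilt [ 0.007  0.002 -1.   ] -> move [-16.06  46.07  10.06] roll 0.082
```

View pics/z10.png

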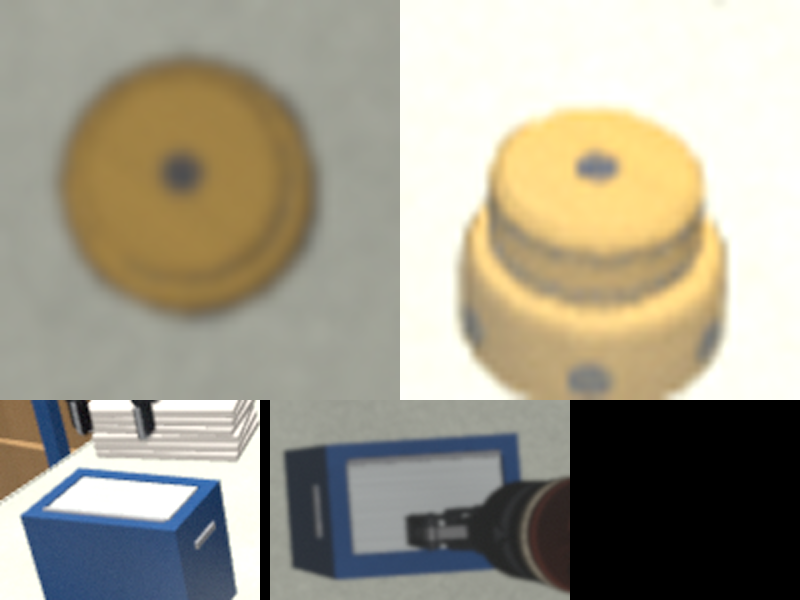

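The flap has shut flat and the rosette is inside the bin. The collar's centre bore is at (270.2,224.2) in the top view and (352.1,288.4) in the scene, which triangulates to z=0.056 against 0.055 expected. Next I'll go and grip the collar.

jog_arm(
  plan=[
    [[-1.5,4.5,0,0.02],[-3.5,10,0,0.04],[-5.5,16,0,0.06],[-7.5,22,1,0.08],[-9.5,28,2,0.08]],
  ],
  grip=7.2,
)

```text
clock: 18.52
ee_pos: [0.591, -0.0937, 0.1995]
tool_rot: [[-1.0, -0.002, 0.006], [-0.002, 1.0, 0.002], [-0.006, 0.002, -1.0]]
wrist_force: [1.2, 0.6, -0.3]
width: 0.844
```

```bash
python3 -c "
from h import *
to(.643,.0932,.11,90)"
```

```text
t 18.52 at [ 0.591  -0.0937  0.1995] yaw 90.1 F [ 1.2  0.6 -0.3] w 0.844 tilt [ 0.006  0.002 -1.   ] -> move [-5.18 18.66  9.03] roll 0.002
```

jog_arm(
  plan=[
    [[-1,3.8,1,0],[-2.5,9,4,0],[-4,14,7,0],[-5.2,17.5,9,0],[-5.2,18.7,9,0]],
  ],
)

```text
clock: 19.15
ee_pos: [0.6418, 0.0957, 0.1075]
tool_rot: [[-1.0, -0.004, 0.002], [-0.004, 1.0, 0.003], [-0.002, 0.003, -1.0]]
wrist_force: [0.5, -0.1, -0.6]
width: 0.844
```

jog_arm(
  plan=[
    [[0,0,0,0],[0,0,1.5,0],[0,0,3,0],[0,0,4,0],[0,0,4.5,0]],
  ],
)

```text
clock: 19.77
ee_pos: [0.6414, 0.0954, 0.0615]
tool_rot: [[-1.0, -0.003, 0.001], [-0.003, 1.0, 0.003], [-0.001, 0.003, -1.0]]
wrist_force: [-0.2, 0.7, -0.3]
width: 0.846
```

```bash
python3 -c "
from h import *
to(.643,.0932,.0377,90)"
```

```text
t 19.77 at [0.6414 0.0954 0.0615] yaw 90.2 F [-0.2  0.7 -0.3] w 0.846 tilt [ 0.001  0.003 -1.   ] -> move [-0.15 -0.23  2.38] roll 0.003
```

jog_arm(
  plan=[
    [[-0.15,-0.2,0.5,0],[-0.15,-0.2,1.2,0],[-0.15,-0.2,2.0,0],[-0.15,-0.2,2.4,0],[-0.15,-0.2,2.4,0]],
  ],
)

```text
clock: 20.4
ee_pos: [0.6427, 0.0936, 0.0371]
tool_rot: [[-1.0, -0.004, -0.0], [-0.004, 1.0, 0.003], [0.0, 0.003, -1.0]]
wrist_force: [-0.2, -1.0, 0.0]
width: 0.843
```

jog_arm(
  plan=[
    [[0,0,0,0],[0,0,0,0],[0,0,0,0],[0,0,0,0],[0,0,0,0]],
  ],
  grip=4.5,
  force=60,
)

```text
clock: 21.02
ee_pos: [0.6431, 0.0937, 0.0378]
tool_rot: [[-1.0, -0.004, 0.001], [-0.004, 1.0, 0.003], [-0.001, 0.003, -1.0]]
wrist_force: [-1.1, 1.0, 5.6]
width: 0.601
```

jog_arm(
  plan=[
    [[0,0,-0.3,0],[0,0,-1,0],[0,0,-2,0],[0,0,-3.5,0],[0,0,-5,0]],
  ],
)

```text
clock: 21.65
ee_pos: [0.6433, 0.0935, 0.0892]
tool_rot: [[-1.0, -0.004, 0.002], [-0.004, 1.0, 0.003], [-0.002, 0.003, -1.0]]
wrist_force: [-0.0, -0.2, -2.3]
width: 0.596
```

```bash
python3 -c "
from h import *
to(.4425,.0837,.08,90)"
```

```text
t 21.65 at [0.6433 0.0935 0.0892] yaw 90.2 F [-0.  -0.2 -2.3] w 0.596 tilt [ 0.002  0.003 -1.   ] -> move [20.09 -0.91  0.88] roll 0.004
```

jog_arm(
  plan=[
    [[3,-0.1,0,0],[7.5,-0.3,0,0],[12.5,-0.6,0,0],[17,-0.9,0,0],[20.1,-0.9,0.5,0]],
  ],
)

```text
clock: 22.28
ee_pos: [0.4409, 0.0837, 0.0849]
tool_rot: [[-1.0, -0.004, 0.003], [-0.004, 1.0, 0.003], [-0.003, 0.003, -1.0]]
wrist_force: [0.1, 0.1, -1.9]
width: 0.6
```

jog_arm(
  plan=[
    [[0,0,0.5,0],[0,0,1.5,0],[0,0,3,0],[0,0,4.5,0],[0,0,5.5,0]],
  ],
)

```text
clock: 22.9
ee_pos: [0.442, 0.0838, 0.029]
tool_rot: [[-1.0, -0.003, 0.003], [-0.003, 1.0, 0.003], [-0.003, 0.003, -1.0]]
wrist_force: [-0.1, 0.2, -1.9]
width: 0.599
```

```bash
python3 -c "
from h import *
to(.4425,.0837,.0135,90)"
```

```text
t 22.9 at [0.442  0.0838 0.029 ] yaw 90.2 F [-0.1  0.2 -1.9] w 0.599 tilt [ 0.003  0.003 -1.   ] -> move [-0.05 -0.02  1.55] roll 0.003
```

jog_arm(
  plan=[
    [[0,0,0.5,0],[0,0,1.0,0],[0,0,1.3,0],[0,0,1.5,0],[0,0,1.6,0]],
  ],
)

```text
clock: 23.52
ee_pos: [0.4421, 0.0839, 0.0131]
tool_rot: [[-1.0, -0.003, 0.003], [-0.003, 1.0, 0.003], [-0.003, 0.003, -1.0]]
wrist_force: [-0.2, 0.5, -3.3]
width: 0.598
```

jog_arm(
  plan=[
    [[0,0,0.05,0],[0,0,0.05,0],[0,0,0.1,0],[0,0,0.1,0],[0,0,0.1,0]],
  ],
)

```text
clock: 24.15
ee_pos: [0.4421, 0.0839, 0.0121]
tool_rot: [[-1.0, -0.003, 0.003], [-0.003, 1.0, 0.003], [-0.003, 0.003, -1.0]]
wrist_force: [0.4, -0.6, -2.6]
width: 0.599
```

jog_arm(
  plan=[
    [[0,0,0.03,0],[0,0,0.06,0],[0,0,0.08,0],[0,0,0.08,0],[0,0,0.08,0]],
  ],
)

```text
clock: 24.78
ee_pos: [0.4422, 0.0839, 0.0118]
tool_rot: [[-1.0, -0.004, 0.004], [-0.004, 1.0, 0.003], [-0.004, 0.003, -1.0]]
wrist_force: [-1.8, 0.3, 7.5]
width: 0.598
```

Contact came at the predicted height. Releasing.

jog_arm(
  plan=[
    [[0,0,0,0],[0,0,0,0],[0,0,0,0],[0,0,-0.3,0],[0,0,-1,0]],
  ],
  grip=7.2,
)

```text
clock: 25.4
ee_pos: [0.442, 0.0839, 0.0219]
tool_rot: [[-1.0, -0.004, 0.003], [-0.004, 1.0, 0.003], [-0.003, 0.003, -1.0]]
wrist_force: [0.2, -0.4, -0.8]
width: 0.845
```

jog_arm(
  plan=[
    [[0,0,-2,0],[0,0,-4,0],[0,0,-6,0],[0,0,-8.5,0],[0,0,-10,0]],
  ],
  grip=8.5,
)

```text
clock: 26.02
ee_pos: [0.4421, 0.0836, 0.1236]
tool_rot: [[-1.0, -0.004, 0.005], [-0.004, 1.0, 0.003], [-0.005, 0.003, -1.0]]
wrist_force: [-0.7, 0.3, 0.4]
width: 0.992
```

```bash
python3 - <<'E'
from h import *
a=np.mean([arm.camera("scene") for _ in range(2)],0);b=np.mean([arm.camera("top") for _ in range(3)],0)
f=lambda i,u,v,w,h,k:np.clip(1.6*cv2.resize(i[v:v+h,u:u+w].astype(np.float32),None,fx=k,fy=k,interpolation=cv2.INTER_CUBIC),0,255).astype(np.uint8)
cv2.imwrite("pics/z11.png",np.hstack([f(a,325,200,80,125,4.5),f(b,230,190,90,125,4.5)]))
def hole(i,win):
    u,v,w,h=win; g=i[v:v+h,u:u+w].mean(2); m=np.clip(np.median(g)-10-g,0,None); y,x=np.mgrid[v:v+h,u:u+w]; return (m*x).sum()/m.sum(),(m*y).sum()/m.sum()
ht=hole(b,(265,218,12,14)); hs=hole(a,(346,290,12,12)); print(ht,hs,onz("top",ht,.03),onz("scene",hs,.03),tri(ray("top",ht),ray("scene",hs)))
to(.643,.0935,.08,90)
E
```

```text
(np.float64(270.7523533671253), np.float64(225.34322954380883)) (np.float64(351.8912751677852), np.float64(297.9619686800895)) [0.64337299 0.0938537  0.03      ] [0.64224538 0.09307663 0.03      ] (array([0.64333722, 0.09352222, 0.03102393]), np.float64(0.0005285431547262719))
t 26.27 at [0.4413 0.0836 0.1216] yaw 90.2 F [ 0.5 -0.1  0.2] w 0.995 tilt [ 0.003  0.003 -1.   ] -> move [-20.16   0.91   4.21] roll 0.004
```

View pics/z11.png

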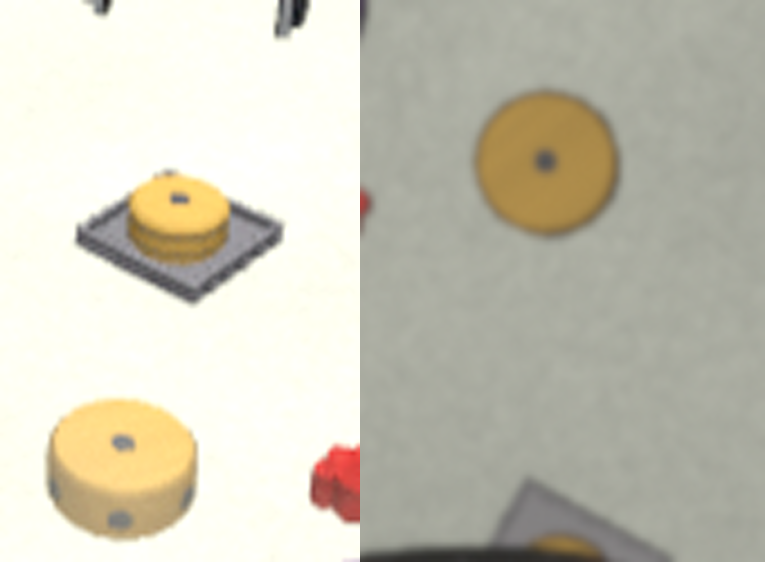

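Collar sits flat in its tray at crop (180,215). The hub's bore triangulates to (0.643, 0.0935, 0.031), against 0.030 expected. Now the hub.

jog_arm(
  plan=[
    [[-3,0.2,0,0],[-8,0.4,0,0],[-13,0.6,1,0],[-18,0.9,3,0],[-20.2,0.9,4,0]],
  ],
)

```text
clock: 26.9
ee_pos: [0.6446, 0.0934, 0.0794]
tool_rot: [[-1.0, -0.003, 0.001], [-0.003, 1.0, 0.003], [-0.001, 0.003, -1.0]]
wrist_force: [-0.7, -1.0, -0.1]
width: 0.996
```

jog_arm(
  plan=[
    [[0,0,0,0],[0,0,0.5,0],[0,0,1.5,0],[0,0,2,0],[0,0,2,0]],
  ],
)

```text
clock: 27.52
ee_pos: [0.644, 0.0934, 0.0592]
tool_rot: [[-1.0, -0.003, 0.0], [-0.003, 1.0, 0.003], [-0.0, 0.003, -1.0]]
wrist_force: [0.6, -0.3, 0.3]
width: 0.995
```

```bash
python3 -c "
from h import *
to(.643,.0935,.005,90)"
```

```text
t 27.52 at [0.644  0.0934 0.0592] yaw 90.2 F [ 0.6 -0.3  0.3] w 0.995 tilt [ 0.     0.003 -1.   ] -> move [ 0.1  -0.01  5.42] roll 0.003
```

jog_arm(
  plan=[
    [[0.1,0,1.5,0],[0.1,0,3,0],[0.1,0,4.5,0],[0.1,0,5.3,0],[0.1,0,5.4,0]],
  ],
)

```text
clock: 28.15
ee_pos: [0.6426, 0.0936, 0.0043]
tool_rot: [[-1.0, -0.003, -0.001], [-0.003, 1.0, 0.003], [0.001, 0.003, -1.0]]
wrist_force: [0.0, 0.1, -0.2]
width: 0.992
```

jog_arm(
  plan=[
    [[0,0,0,0],[0,0,0,0],[0,0,0,0],[0,0,0,0],[0,0,0,0]],
  ],
  grip=6,
  force=70,
)

```text
clock: 28.78
ee_pos: [0.6431, 0.0937, 0.0055]
tool_rot: [[-1.0, -0.004, 0.0], [-0.004, 1.0, 0.003], [-0.0, 0.003, -1.0]]
wrist_force: [-1.3, 0.4, 4.3]
width: 0.763
```

jog_arm(
  plan=[
    [[0,0,-0.3,0],[0,0,-1,0],[0,0,-2,0],[0,0,-3.5,0],[0,0,-5,0]],
  ],
)

```text
clock: 29.4
ee_pos: [0.6433, 0.0935, 0.0568]
tool_rot: [[-1.0, -0.004, 0.001], [-0.004, 1.0, 0.003], [-0.001, 0.003, -1.0]]
wrist_force: [-0.3, 0.1, -3.9]
width: 0.758
```

jog_arm(
  plan=[
    [[-0.4,-3,0,0],[-1,-7.5,0,0],[-1.6,-12.5,0,0],[-2.2,-17,0,0],[-2.6,-19.7,0,0]],
  ],
)

```text
clock: 30.02
ee_pos: [0.6704, -0.1059, 0.0574]
tool_rot: [[-1.0, -0.002, 0.002], [-0.002, 1.0, 0.002], [-0.002, 0.002, -1.0]]
wrist_force: [0.6, 0.4, -4.5]
width: 0.763
```

```bash
python3 -c "
from h import *
to(.6689,-.1039,.012,90)"
```

```text
t 30.02 at [ 0.6704 -0.1059  0.0574] yaw 90.1 F [ 0.6  0.4 -4.5] w 0.763 tilt [ 0.002  0.002 -1.   ] -> move [0.16 0.2  4.54] roll 0.002
```

jog_arm(
  plan=[
    [[0.1,0.1,0.8,0],[0.1,0.2,2,0],[0.1,0.2,3.2,0],[0.1,0.2,4.2,0],[0.1,0.2,4.5,0]],
  ],
)

```text
clock: 30.65
ee_pos: [0.6689, -0.1031, 0.0112]
tool_rot: [[-1.0, -0.003, 0.0], [-0.003, 1.0, 0.003], [-0.0, 0.003, -1.0]]
wrist_force: [-0.6, 0.0, -3.6]
width: 0.763
```

jog_arm(
  plan=[
    [[0,0,0.05,0],[0,0,0.1,0],[0,0,0.15,0],[0,0,0.15,0],[0,0,0.15,0]],
  ],
)

```text
clock: 31.28
ee_pos: [0.6689, -0.1032, 0.0099]
tool_rot: [[-1.0, -0.003, 0.0], [-0.003, 1.0, 0.002], [-0.0, 0.002, -1.0]]
wrist_force: [0.2, 0.6, -4.4]
width: 0.765
```

jog_arm(
  plan=[
    [[0,0,0.03,0],[0,0,0.06,0],[0,0,0.07,0],[0,0,0.07,0],[0,0,0.07,0]],
  ],
)

```text
clock: 31.9
ee_pos: [0.6691, -0.1032, 0.0095]
tool_rot: [[-1.0, -0.003, 0.001], [-0.003, 1.0, 0.002], [-0.001, 0.002, -1.0]]
wrist_force: [-2.1, 0.3, 3.0]
width: 0.764
```

Contact came at the predicted 9.5 mm. I'll release, rise and back away.

jog_arm(
  plan=[
    [[0,0,0,0],[0,0,0,0],[0,0,0,0],[0,0,-0.3,0],[0,0,-1,0]],
  ],
  grip=8.5,
)

```text
clock: 32.52
ee_pos: [0.6689, -0.1032, 0.0196]
tool_rot: [[-1.0, -0.002, 0.0], [-0.002, 1.0, 0.002], [-0.0, 0.002, -1.0]]
wrist_force: [0.8, 0.0, -0.8]
width: 0.992
```

jog_arm(
  plan=[
    [[0,0,-2,0],[0,0,-5,0],[0,0,-9,0],[0,0,-14,0],[0,0,-18,0]],
  ],
)

```text
clock: 33.15
ee_pos: [0.6691, -0.1037, 0.2025]
tool_rot: [[-1.0, -0.003, 0.002], [-0.003, 1.0, 0.002], [-0.002, 0.002, -1.0]]
wrist_force: [1.0, -0.2, -0.2]
width: 0.997
```

jog_arm(
  plan=[
    [[3,3,0,0],[8,8,0,0],[13,13,0,0],[18,18,0,0],[21,22,0,0]],
  ],
)

```text
clock: 33.78
ee_pos: [0.4647, 0.1076, 0.2031]
tool_rot: [[-1.0, -0.002, 0.003], [-0.002, 1.0, 0.002], [-0.003, 0.002, -1.0]]
wrist_force: [0.6, 0.7, -0.7]
width: 1.0
```

jog_arm(
  plan=[
    [[3,5,0,0],[5,10,0,0],[7,15,0,0],[9,20,0,0],[10,24,0,0]],
  ],
)

```text
clock: 34.4
ee_pos: [0.3631, 0.3493, 0.2041]
tool_rot: [[-1.0, -0.003, 0.004], [-0.003, 1.0, 0.003], [-0.004, 0.003, -1.0]]
wrist_force: [0.5, 0.1, -0.2]
width: 0.995
```

```bash
python3 - <<'E'
from h import *
st(); a=arm.camera("scene");b=arm.camera("top")
cv2.imwrite("pics/fs.png",cv2.convertScaleAbs(cv2.resize(a[160:390,100:450],None,fx=2.25,fy=2.25,interpolation=cv2.INTER_CUBIC),alpha=1.5)); cv2.imwrite("pics/ft.png",cv2.convertScaleAbs(cv2.resize(b[110:350,190:590],None,fx=2,fy=2,interpolation=cv2.INTER_CUBIC),alpha=1.5))
t0=cv2.imread("pics/top0.png"); d=cv2.absdiff(t0,b)[120:200,315:360].max(2); print("pliers diff",d.max(),d.mean())
E
```

```text
{'clock': 34.4, 'joint_pos': [35.5731, 15.1394, -15.1048, 59.4628, -0.0053, 35.3934], 'ee_pos': [0.3631, 0.3493, 0.2041], 'tool_rot': [[-1.0, -0.0031, 0.0042], [-0.0031, 1.0, 0.0029], [-0.0042, 0.0029, -1.0]], 'wrist_force': [0.4897, 0.1438, -0.2094], 'width': 0.9947}
pliers diff 5 0.9291666666666667
```

View pics/fs.png

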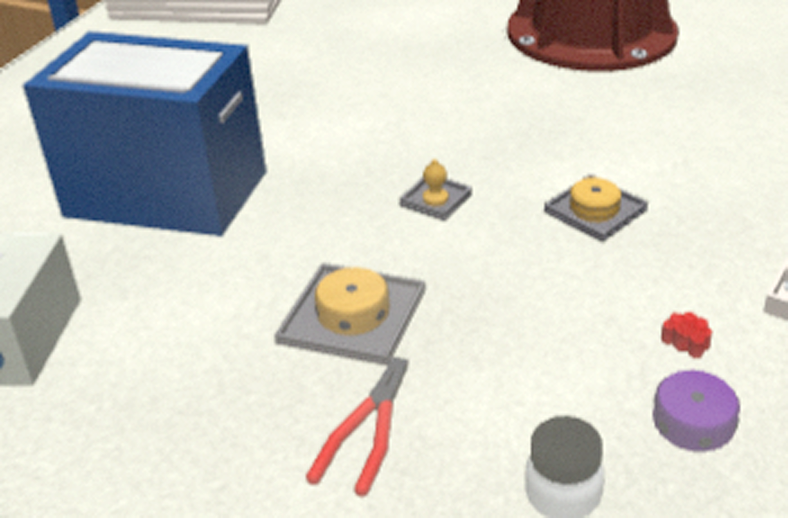

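View pics/ft.png

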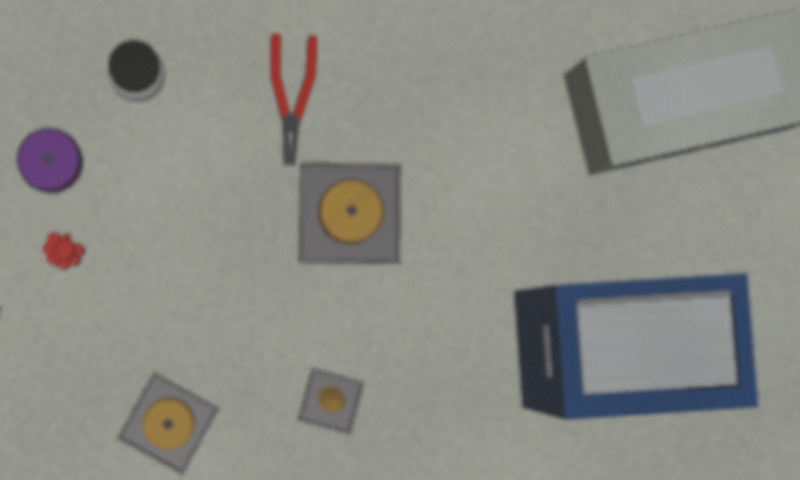

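Both views show the finial, collar and hub upright in their own trays, the flap shut with nothing on top, and the pliers and decoys where they were. Handing in.

```bash
python3 -c "
from plant import arm
print(arm.hand_in(), arm.sense()['clock'])"
```

```text
the job is handed in; nothing more can be done
the job is handed in; nothing more can be done
```

The column is stripped from the top down and the job is handed in, with the robot clear of everything, at about 34.5 s of the 115 s allowed.

- **Brass parts:** The finial is in the small tray, the collar in the middle one and the hub in the largest. Each was lowered until it touched the tray floor at the predicted height, then released. The finial touched hardest, at about 21 N on the wrist.
- **Rosette:** I gripped it across sound scallops and pushed it through the flap at about 4 N, to about 43 mm below the bin's top. It dropped inside and the flap sprang shut.
- **Last checks:** Both camera views show all three brass parts upright and near the middle of their trays, with nothing left on the bin top. The pliers did not move: the before and after pictures differ only by noise.
- **Disagreements, all minor:**
  - The gripper reads about 3 mm less than the stated size on each brass part.
  - The two views differ by about 1 mm on the column position.
  - The scene view's tray outlines were 4–15 mm off the top view's, so I used the top view for the trays.
- **Not seen directly:** The rosette cannot be seen inside the shut bin. I infer it is there because it left the fingers inside the bin opening and does not show in either picture.

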